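Index the welding positioner and clamp it

TASK

With a fingertip, gently push a spoke of the bench positioner round until the long flat pointer stands right opposite the upright index post. Then push the clamp lever beside it round until it meets its stop pin, without letting the pointer leave the post. Grasp and lift nothing, and leave the flat bar and nut lying on the turning plate as well as the tools and parts around.

Things in the scene. Friction and masses are not known exactly. Their poses are not given: they have to be found in the camera images.
- positioner: bench positioner, fixed: dark steel base (148 mm wide flange). Origin at bench level on the turning axis. Its plate (104 mm wide, top 64.5 mm up) sits over four spokes 90 degrees apart, centre line 47 mm up: the pointer and three round 11 mm rods with black 20 mm balls 90 mm from the axis. Beyond the plate's edge it is free below them down to 18 mm. A bar along +y leads to the lever's pad.
- turntable (a joint): angle of the turning plate about the vertical axis, rad, counter-clockwise from above positive, 0 when the pointer lies along the positioner's +x; starts between 0 and 3.1. It can turn either way through more than a full turn (-6.5 to 10) and stays where it is left (about 1.5 N at a spoke's end turns it).
- pointer_tip (a point): tip of the pointer: flat bar 12 mm wide, 10 mm thick, longer than the other spokes and without a ball, ending in a 25 mm wide arrowhead (its last 25 mm) whose point is 110 mm from the axis, 47 mm above the bench
- index_mark (a point): the spot where the pointer's tip must stand: 110 mm from the axis, 47 mm above the bench, 12 mm inward of the centre line of the index post (upright pointed steel pin, 10 mm thick, 66 mm tall, on a low grey arm, 18 mm high, that sticks out from the base; fixed during the run)
- clamp_lever (a joint): angle of the clamp lever about its vertical pivot, rad: 0 to 0.25 at the start (loose), grows counter-clockwise from above, 1.4 hard against the stop pin. Stays where it is left; takes about 1.2 N at its end. It does not itself move or brake the plate.
- lever_tip (a point): centre of the lever's black ball end (22 mm), 72 mm from the pivot, 47 mm above the bench; the lever is a flat steel arm 12 mm wide, 10 mm thick at that height
- lever_pivot (a point): the lever's pivot axis, 47 mm above the bench, 145 mm from the plate's axis; its cap reaches up to 62 mm; the stop pin (10 mm thick, 54 mm tall) stands 30 mm from the pivot
- flat_bar: loose flat steel bar 32 x 85 x 10 mm lying across the middle of the turning plate; rides round with it; origin at the centre of its underside
- nut: loose hexagon nut 28 x 24 x 11 mm lying on the flat bar, its top 86 mm above the bench; origin at the centre of its underside
- weld_magnet: bystander: loose triangular welding magnet, 75 x 85 x 15 mm, lying beyond the positioner
- fitting: bystander: loose brass fitting, 42 mm wide, 56 mm tall, standing to the right of the positioner
- chisel: bystander: loose cold chisel, 18 x 150 x 16 mm, lying beyond the positioner
Mind the look-alikes: they are no part of the job. Leave any blue or pink look-alike of the nut alone.

How it is judged:
On the way, in this order (a step that is already met when the one before it is completed fails the run):
1. the pointer stands still opposite the index post while the clamp lever is still loose (horizontal distance between pointer_tip and index_mark below 0.009 m and velocity of joint turntable between -0.05 and 0.05 rad/s and value of joint clamp_lever below 0.5 rad), for 0.2 s.
2. the clamp lever has been pushed round to its stop (value of joint clamp_lever above 1.2 rad), for 0.2 s.
At the end, for the whole second after the job is handed in: The pointer's tip is within 9 mm of the spot opposite the index post and still, the clamp lever is within 0.2 rad of its stop (angle above 1.2), and the flat bar and the nut still lie in the middle of the plate (horizontal distance between pointer_tip and index_mark below 0.009 m and value of joint clamp_lever above 1.2 rad and velocity of joint turntable between -0.05 and 0.05 rad/s and horizontal distance between flat_bar and positioner below 0.015 m and horizontal distance between nut and flat_bar below 0.02 m and height (world z) of nut above 0.07 m); the robot touches nothing.
It fails at once if the clamp lever is pushed round while the pointer is away from the index post (lever above 0.6 rad, tip more than 12 mm off) (value of joint clamp_lever above 0.6 rad and horizontal distance between pointer_tip and index_mark above 0.012 m).
It fails at once if the fingers squeeze or press the positioner, its spokes or its lever with more than 35 N (contact force between the fingers and positioner above 35 N).
It fails at once if the flat bar or the nut is touched, lifted or pushed off its place (contact force between the fingers and flat_bar above 0.5 N or contact force between the fingers and nut above 0.5 N or height (world z) of flat_bar above 0.075 m or horizontal distance between flat_bar and positioner above 0.02 m or height (world z) of nut above 0.085 m or height (world z) of nut below 0.065 m).
It fails at once if a bystander is moved by more than 15 mm (distance of any of weld_magnet, fitting, chisel from where it was at the start of the episode above 0.015 m).
It also fails if it takes over 58 s, if anything falls off the work surface, if the arm or the gripper's body presses on something with over 40 N, if the wrist force passes 120 N, or if a joint passes its speed limit or range.

ROBOT

A 7-joint arm with a two-finger parallel gripper is mounted at the origin on a cart in front of the work surface, level with it; the furniture and walls round the work are solid. World frame = base frame: x ahead of the robot, y to its left, z up, the work surface at z = 0. Lengths are in m, angles in rad, forces in N, time in s.
With the tool pointing down it reaches from about 0.375 to 0.925 m from the base axis. Payload 3.1 kg.
Tool frame: the origin (TCP) lies between the finger pads; the fingertips stand 19 mm ahead of it and the grasp point (between the pads) is the TCP; z points along the fingers, y is the direction in which the jaws open and shut (so a half turn about z gives the same grasp; the last joint's range is limited). The gripper opens to 85 mm and grips with 20 to 120 N. Pads are 22 mm wide; open, the fingers measure 114 mm over their backs; the gripper's body (76 mm by 85 mm) begins 54 mm behind the grasp point. The pads swing forward as they close: fully open they stand 13 mm farther back than shut.
Start: joints at [-1.355, 0.383, 0.044, 1.598, -0.018, 1.161, -0.05], TCP at [0.201, 0.618, 0.25] pointing down, gripper open.
Joint ranges: [-2.61, 2.61], [-0.41, 2.15], [-1.48, 1.57], [0, 2.5], [-1.57, 4.71], [0.05, 1.97], [-2.85, 2.85]. Speed limits (rad/s): [2.79, 2.79, 3.14, 3.14, 3.14, 3.14, 3.14].

INTERFACE

Orientations are given as a unit quaternion [x, y, z, w].
In Python, from bench import move_ptp, movel, move_j, move_gripper, pause, inverse_kinematics, read_camera, camera_params, MotionError, sign_off, look_for, tip_of, read_time_s, read_qpos, read_joint_vel, read_effort, read_eef_pos, read_tcp_rot, read_ft_force, read_ft_torque, read_finger_gap gives the robot as it stands. Calls block until the motion is done:
- move_ptp(position, orientation): joint-space move of the TCP to a pose.
- movel(position, orientation=None, speed=0.15): straight line of the TCP; orientation=None keeps the orientation; speed is the mean speed in m/s.
- move_j(angles): joint-space move.
- move_gripper(opening, effort=None): finger opening in m; effort is the grip in N (None keeps the last); returns when the fingers have stopped.
- pause(seconds).
- inverse_kinematics(position, orientation): joint angles nearest the present ones, or None.
- read_camera(name): name is "scene" or "top"; returns the picture (480x640x3 uint8, red, green, blue); there is no depth.
- camera_params(name): a dict with "K" (3x3 intrinsics, pixels), "camera_from_world" (4x4, takes a point from world to camera coordinates). Camera axes: x right, y down, z forward; pixel columns grow to the right and rows downward; lengths in m; the calibration is good to about 2 mm. A picture is of the moment at which its call begins. camera_params takes no time and is no camera call.
A pose or a line that the arm cannot do raises MotionError and nothing moves.
- sign_off(): hands the job in, once; it reports no verdict.
Trained networks look in the newest picture that a camera, given by its name, has taken for a name from the list of things; names that differ only in an ending like _2 or _b are one class to them, and where a whole thing is asked for, a point or a joint stands for the part that bears it (a point fixed in the world has none). Each returns a list of dicts, best first, with "confidence" (0 to 1); they miss things now and then, are a little off and sometimes report something else, mostly with a low value. They report only what shows in the picture. A call takes as long as a camera call. They do not tell look-alikes from the thing itself.
- look_for(camera, name): "at" ([column, row] in pixels, amid what is visible of it).
- tip_of(camera, name): "at" ([column, row] in pixels: a listed point, or the origin of a listed thing).
Readings, each from a call of its own:
- read_time_s(): time.
- read_qpos(): joint angles.
- read_joint_vel(): joint speeds.
- read_effort(): joint torques, N m.
- read_eef_pos(): TCP position.
- read_tcp_rot(): TCP orientation.
- read_ft_force(): force on the tool from outside, world axes, zero at the start.
- read_ft_torque(): the same for the moment, N m.
- read_finger_gap(): finger opening in m.
Only numpy, scipy, OpenCV 4.12 (cv2) and the standard library are available. Lean on these libraries where they do the work, as an engineer would, in place of code of your own. Each camera call takes 0.05 s, during which the arm holds its last target.

## Working session

There is one attempt and no reset: what is moved stays moved. The work goes in short steps, each a Python script; the robot and the scene stay as the last script left them, time stands still between calls to the robot, and variables do not carry over. Pictures are saved under pics/ and viewed, and the job is handed in when it is done.

```bash
mkdir -p pics; ls; cat > h.py <<'E'
from bench import *
import numpy as np, cv2
def shot(cam,name):
    im=read_camera(cam); cv2.imwrite(f'pics/{name}.png',cv2.cvtColor(im,cv2.COLOR_RGB2BGR)); return im
def ray(cam,px,z):
    p=camera_params(cam);K=np.array(p['K']);T=np.array(p['camera_from_world'])
    d=np.linalg.inv(K)@[px[0],px[1],1];R=T[:3,:3];c=-R.T@T[:3,3];d=R.T@d
    return c+d*(z-c[2])/d[2]
def proj(cam,P):
    p=camera_params(cam);K=np.array(p['K']);T=np.array(p['camera_from_world'])
    q=K@(T[:3,:3]@np.array(P)+T[:3,3]);return q[:2]/q[2]
E
python3 - <<'E'
from h import *
for c in('top','scene'):
    shot(c,c+'0')
    for n,z in(('positioner',0),('pointer_tip',.047),('index_mark',.047),('lever_tip',.047),('lever_pivot',.047),('flat_bar',.0645),('nut',.0745)):
        for d in tip_of(c,n)[:2]: print(c,n,np.round(d['at'],1),round(d['confidence'],2),ray(c,d['at'],z).round(4))
    p=camera_params(c);T=np.array(p['camera_from_world']);print(c,'pos',(-T[:3,:3].T@T[:3,3]).round(3))
print(read_time_s(),read_tcp_rot(),read_eef_pos())
E
```

```text
pics
top positioner [325.7 291.4] 0.83 [ 0.4996 -0.2629  0.    ]
top positioner [384.7 278.6] 0.37 [ 0.5205 -0.3748  0.    ]
top pointer_tip [274.1 324.9] 0.61 [ 0.4425 -0.1703  0.047 ]
top index_mark [383.2 278.5] 0.97 [ 0.5198 -0.3684  0.047 ]
top lever_tip [212.7 282.3] 0.73 [ 0.5218 -0.0597  0.047 ]
top lever_pivot [245.8 302.4] 0.8 [ 0.4839 -0.1198  0.047 ]
top flat_bar [323.2 290.8] 0.96 [ 0.5009 -0.2608  0.0645]
top nut [322.5 290.7] 0.45 [ 0.5011 -0.26    0.0745]
top nut [346.7 214.1] 0.44 [ 0.6346 -0.3065  0.0745]
top pos [ 0.5   -0.298  0.974]
scene positioner [344.7 298.8] 0.85 [ 0.4952 -0.269   0.    ]
scene pointer_tip [326.5 338.5] 0.96 [ 0.4452 -0.1754  0.047 ]
scene index_mark [378.5 239.4] 0.61 [ 0.5178 -0.3722  0.047 ]
scene lever_tip [237.6 357.5] 0.86 [ 0.5136 -0.0603  0.047 ]
scene lever_pivot [283. 347.] 0.56 [ 0.48   -0.1193  0.047 ]
scene flat_bar [341.9 277.6] 0.66 [ 0.4981 -0.2622  0.0645]
scene nut [233.9 355.6] 0.7 [ 0.5065 -0.0511  0.0745]
scene nut [340.1 269. ] 0.58 [ 0.5068 -0.2667  0.0745]
scene pos [0.13  0.156 0.851]
0.8 [ 1.56240180e-01  9.87719092e-01  3.00539237e-05 -3.53579244e-06] [0.20064646 0.61827574 0.25031926]
```

View pics/top0.png

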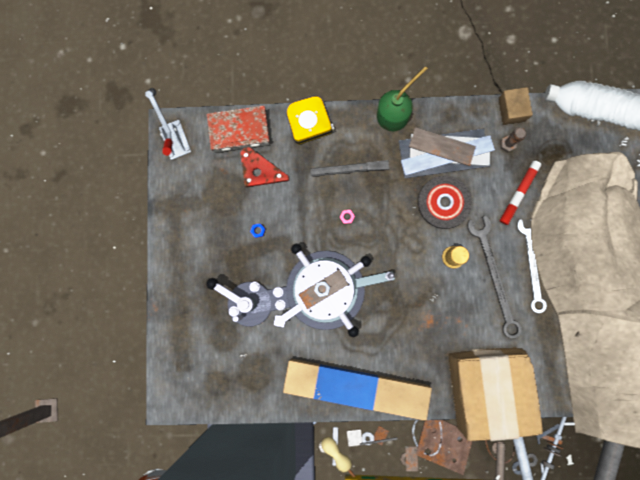

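View pics/scene0.png

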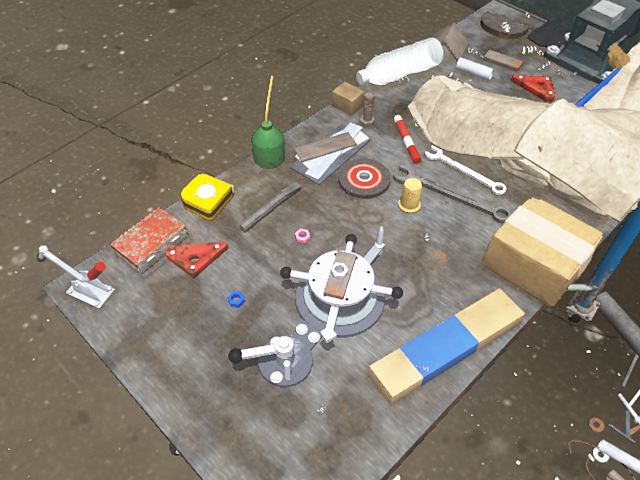

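```bash
python3 -c "
import cv2
a=cv2.imread('pics/top0.png')[190:400,170:450];cv2.imwrite('pics/top0c.png',cv2.resize(a,None,fx=2.8,fy=2.8,interpolation=3))"
```

```text
(no output)
```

View pics/top0c.png

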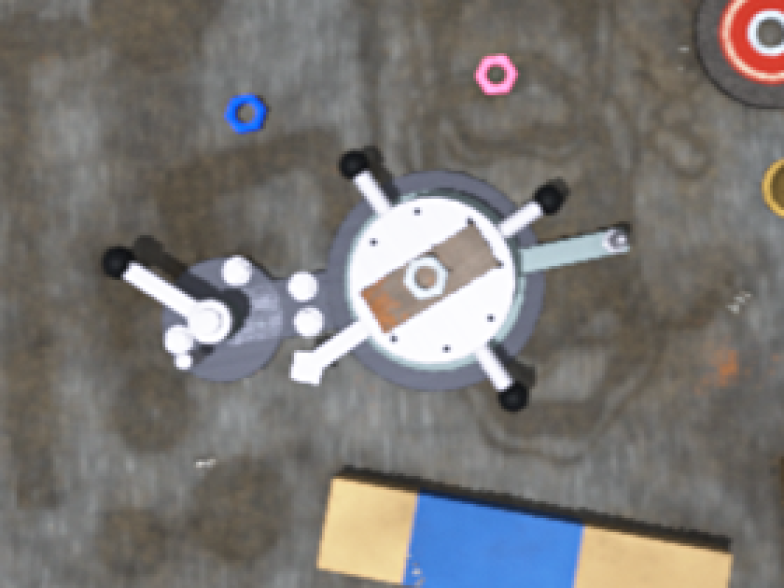

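The top view shows the plate centred near px (325, 290). The pointer is at the lower left (274, 325), and the index post is at the right (384–390, 278). The lever ball is at (212, 283) and its pivot at (246, 302). I plan to push the upper-right spoke (ball at about 366, 261) counter-clockwise by about 157°. First I'll refine the geometry and check IK.

```bash
cat >> h.py <<'E'
from scipy.spatial.transform import Rotation as Ro
def u(a): return np.array([np.cos(a),np.sin(a)])
def quat(a,k):  # tool down, tool x along world dir a + k*90deg
    x=np.r_[u(a+k*np.pi/2),0];z=np.array([0,0,-1.]);return Ro.from_matrix(np.c_[x,np.cross(z,x),z]).as_quat()
def pose(C,phi,r,d,z,k): # finger on cw side of spoke
    return list(np.r_[C[:2]+r*u(phi)-d*u(phi+np.pi/2),z]),list(quat(phi,k))
E
python3 - <<'E'
from h import *
im=cv2.imread('pics/top0.png')
f=lambda x,y:(170+(x+.5)/2.8-.5,190+(y+.5)/2.8-.5)
B={}
for n,p,z in (('A',(355,165),.047),('B',(513,397),.047),('S',(548,198),.047),('ptr',(294,378),.047),('plate',(432,282),.0645),('lev',(118,262),.047),('cap',(209,320),.062),('posttop',(617,240),.066),('stop',(183,362),.054)):
    B[n]=ray('top',f(*p),z);print(n,B[n].round(4))
C=(B['A']+B['B'])/2;print('C',C)
for n in B: v=(B[n]-C)[:2];print(n,np.linalg.norm(v).round(4),np.degrees(np.arctan2(v[1],v[0])).round(1))
v=(B['lev']-B['cap'])[:2];print(np.linalg.norm(v),np.degrees(np.arctan2(v[1],v[0])))
for k in (0,2):
    print(k)
    for a in range(33,200,20):
        q=inverse_kinematics(*pose(C,np.radians(a),.082,.03,.058,k));print(a,None if q is None else np.round(q,2))
E
```

```text
A [ 0.5785 -0.2136  0.047 ]
B [ 0.4274 -0.311   0.047 ]
S [ 0.5533 -0.3377  0.047 ]
ptr [ 0.4429 -0.1714  0.047 ]
plate [ 0.5015 -0.2622  0.0645]
lev [ 0.5201 -0.0581  0.047 ]
cap [ 0.4815 -0.12    0.062 ]
posttop [ 0.5245 -0.3792  0.066 ]
stop [ 0.4552 -0.1014  0.054 ]
C [ 0.50294134 -0.2622839   0.047     ]
A 0.0899 32.8
B 0.0899 -147.2
S 0.0907 -56.3
ptr 0.1089 123.5
plate 0.0014 175.5
lev 0.2049 85.2
cap 0.1439 98.6
posttop 0.1189 -79.5
stop 0.1678 106.5
0.07296183479805439 58.04568051048812
0
33 [-0.27  0.74  0.8   1.78 -0.66  0.91 -0.17]
53 [-0.34  0.71  0.83  1.84 -0.67  0.89  0.16]
73 [-0.41  0.69  0.86  1.91 -0.68  0.87  0.51]
93 [-0.47  0.66  0.9   1.98 -0.69  0.84  0.88]
113 [-0.44  0.57  0.85  2.05 -0.61  0.78  1.18]
133 [-0.41  0.51  0.82  2.11 -0.56  0.74  1.53]
153 [-0.19  0.41  0.6   2.14 -0.36  0.68  1.76]
173 [-0.34  0.49  0.86  2.16 -0.57  0.73  2.35]
193 [-0.29  0.51  0.88  2.15 -0.6   0.74  2.78]
2
33 [-0.14  0.66  0.61  1.78 -0.48  0.85  2.84]
53 [ 0.92  0.71 -0.82  1.78  0.64  0.94  2.32]
73 [-0.66  1.14  1.36  1.92 -1.21  1.25 -2.28]
93 [-0.7   1.1   1.36  1.99 -1.2   1.21 -1.92]
113 [-0.73  1.05  1.36  2.06 -1.18  1.17 -1.54]
133 [-0.63  0.74  1.15  2.12 -0.9   0.9  -1.34]
153 [-0.45  0.54  0.93  2.15 -0.64  0.76 -1.14]
173 [-0.36  0.5   0.88  2.17 -0.59  0.73 -0.78]
193 [-0.33  0.54  0.93  2.15 -0.64  0.76 -0.32]
```

```bash
cat >> h.py <<'E'
C=np.array([.502,-.2622]); K=-.1
def P(deg,d,z=.058,r=.082,k=K): return pose(C,np.radians(deg),r,d,z,k)
E
python3 - <<'E'
from h import *
move_gripper(0)
move_ptp(*P(32.8,.045,.2)); 
print(read_time_s(),read_qpos().round(2) if hasattr(read_qpos(),'round') else read_qpos())
p,q=P(32.8,.045,.058); movel(p,q,speed=.15)
print(read_time_s(),read_eef_pos(),read_finger_gap(),read_ft_force())
shot('scene','s1');shot('top','t1')
E
python3 -c "
import cv2,numpy as np
a=cv2.imread('pics/t1.png')[190:400,170:450];b=cv2.imread('pics/s1.png')[190:400,200:480]
cv2.imwrite('pics/m1.png',cv2.resize(np.vstack([a,b]),None,fx=1.4*1,fy=1.4,interpolation=3))"
```

```text
4.9167 [-0.3   0.56  0.86  1.68 -0.47  1.12 -0.45]
6.0167 [ 0.59618168 -0.25627609  0.05918263] -0.00016262299361627356 [-0.0422347  -0.18584962 -0.46992789]
```

View pics/m1.png

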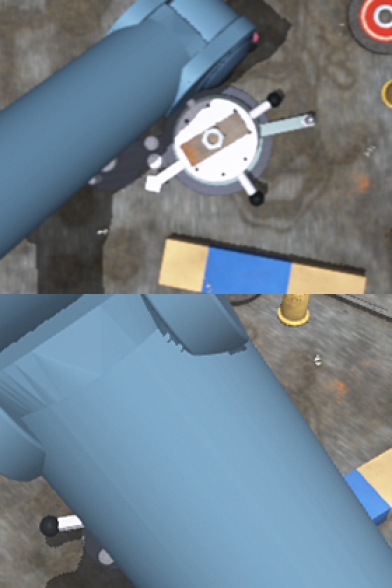

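The arm hides the start spoke, but the pointer at the lower left is still visible in the top view. Now I'll push along the arc to about 20° short of the goal, watching the force.

```bash
python3 - <<'E'
from h import *
f0=np.array(read_ft_force())
p,q=P(32.8,.026); movel(p,q,speed=.05)
print(read_time_s(),np.array(read_ft_force())-f0)
for a in np.arange(42,171,16):
    try: p,q=P(a,.0245); movel(p,q,speed=.08)
    except MotionError as e: print(a,e);break
    f=np.array(read_ft_force())-f0
    print(round(read_time_s(),2),a,f.round(1),np.round(read_qpos()[6],2))
    if np.linalg.norm(f)>15: break
shot('scene','s2');shot('top','t2')
for n in('pointer_tip','index_mark'):
  for c in('top','scene'):
    for d in tip_of(c,n)[:2]: print(c,n,np.round(d['at'],1),round(d['confidence'],2),ray(c,d['at'],.047).round(4))
E
python3 -c "
import cv2,numpy as np
a=cv2.imread('pics/t2.png')[190:400,170:450];b=cv2.imread('pics/s2.png')[190:400,200:480]
cv2.imwrite('pics/m2.png',cv2.resize(np.vstack([a,b]),None,fx=1.4*1,fy=1.4,interpolation=3))"
```

```text
6.65 [-0.5801372   0.59330826 -0.50613302]
6.99 42 [-0.6  0.1 -0.5] -0.25
7.44 58 [-0.2 -0.   0.5] -0.04
7.89 74 [-0.3 -0.1  1.1] 0.18
8.34 90 [-0.  -0.7 -0.6] 0.41
8.79 106 [-0.9  0.2 -0.8] 0.65
9.24 122 [-1.1 -0.1  0.2] 0.9
9.69 138 [-0.6 -0.  -0.2] 1.17
10.14 154 [-0.8  0.3 -1.4] 1.46
10.59 170 [-0.8  0.2 -1. ] 1.76
top pointer_tip [384.7 300.3] 0.56 [ 0.4809 -0.3696  0.047 ]
top index_mark [384.9 275.2] 0.75 [ 0.5256 -0.3717  0.047 ]
```

View pics/m2.png

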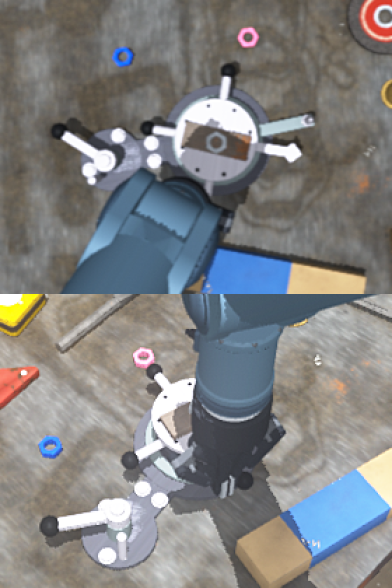

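The pointer is now at px (385, 300), about 21° short of the post. Contact is light and the bar and nut are riding along. I'll finish slowly.

```bash
cat > m.py <<'E'
from h import *
def meas(tag):
    im=shot('top',tag+'t')
    for n in('pointer_tip','index_mark'):
        for d in tip_of('top',n)[:2]:
            w=ray('top',d['at'],.047);v=w[:2]-C; print(n,np.round(d['at'],1),round(d['confidence'],2),w.round(4),np.degrees(np.arctan2(v[1],v[0])).round(2),np.linalg.norm(v).round(4))
    a=cv2.cvtColor(im,cv2.COLOR_RGB2BGR)[200:360,230:430];cv2.imwrite(f'pics/{tag}c.png',cv2.resize(a,None,fx=3.5,fy=3.5,interpolation=3))
E
python3 - <<'E'
from m import *
for a in (179,187):
    p,q=P(a,.0245); movel(p,q,speed=.04)
pause(.2); print(read_time_s(),read_ft_force(),read_qpos()[6]); meas('a3')
E
```

```text
12.025 [-0.70006376  0.34105314 -0.53537279] 2.0844115371377523
pointer_tip [385.5 279.2] 0.89 [ 0.5185 -0.3725  0.047 ] -81.52 0.1115
pointer_tip [324.7 292.9] 0.31 [ 0.497  -0.2627  0.047 ] -174.42 0.005
index_mark [384.5 277.6] 0.62 [ 0.5214 -0.3708  0.047 ] -79.89 0.1103
index_mark [325.7 293.6] 0.35 [ 0.4957 -0.2644  0.047 ] -160.26 0.0067
```

View pics/a3c.png

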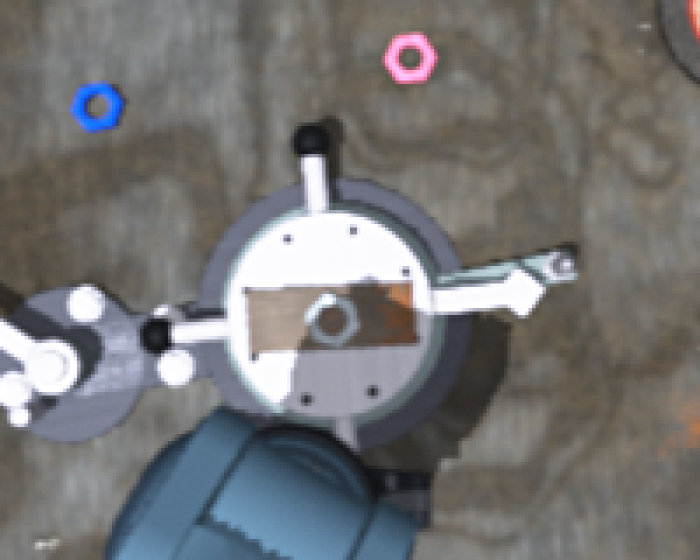

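```bash
python3 - <<'E'
from h import *
g=lambda x,y:(230+(x+.5)/3.5-.5,200+(y+.5)/3.5-.5)
for n,p,z in (('B',(311,139),.047),('left',(156,336),.047),('tip',(548,284),.052),('posttop',(562,264),.066),('plate',(332,313),.0645)):
    w=ray('top',g(*p),z);v=w[:2]-C;print(n,w.round(4),np.linalg.norm(v).round(4),np.degrees(np.arctan2(v[1],v[0])).round(2))
m=np.r_[C+.110*u(np.radians(-79.5)),.052];print(proj('top',m))
E
```

```text
B [ 0.5941 -0.2541  0.047 ] 0.0924 5.02
left [ 0.4946 -0.1715  0.047 ] 0.091 94.64
tip [ 0.5155 -0.3732  0.052 ] 0.1119 -83.07
posttop [ 0.5251 -0.3795  0.066 ] 0.1195 -78.87
plate [ 0.5038 -0.2632  0.0645] 0.0021 -28.33
[384.44599573 277.15395587]
```

Ball and tip measurements put the pointer at about -84°, against a post at about -79.3°. The network's -81.5° is off by a few degrees. I'll push about 4.5° more.

```bash
python3 - <<'E'
from m import *
p,q=P(191.3,.0245); movel(p,q,speed=.03)
pause(.2); print(read_time_s(),read_ft_force(),read_qpos()[6]); meas('a4')
E
```

```text
12.7417 [-0.02356113  1.63402395 -0.85598068] 2.1654569438130125
pointer_tip [384.8 277. ] 0.91 [ 0.5224 -0.3714  0.047 ] -79.41 0.1111
index_mark [384.5 278.6] 0.93 [ 0.5196 -0.3707  0.047 ] -80.8 0.11
```

View pics/a4c.png

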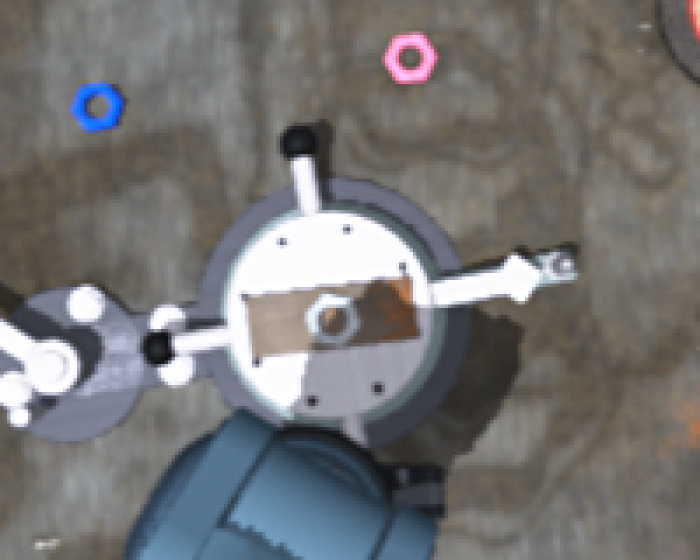

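```bash
python3 - <<'E'
from h import *
g=lambda x,y:(230+(x+.5)/3.5-.5,200+(y+.5)/3.5-.5)
for n,p,z in (('B',(298,141),.047),('left',(158,348),.047),('tip',(543,270),.052),('posttop',(562,264),.066)):
    w=ray('top',g(*p),z);v=w[:2]-C;print(n,w.round(4),np.linalg.norm(v).round(4),np.degrees(np.arctan2(v[1],v[0])).round(2))
E
```

```text
B [ 0.5932 -0.2473  0.047 ] 0.0925 9.26
left [ 0.4885 -0.1724  0.047 ] 0.0908 98.57
tip [ 0.5227 -0.371   0.052 ] 0.1107 -79.23
posttop [ 0.5251 -0.3795  0.066 ] 0.1195 -78.87
```

Tip and post agree to within about 2° (4 mm or less). I'll back off, lift, and check the lever and pointer with the arm clear.

```bash
cat >> h.py <<'E'
V=np.array([.4815,-.1198])
def L(deg,d,z=.058,r=.068,k=0): return pose(V,np.radians(deg),r,d,z,k)
E
python3 - <<'E'
from m import *
p,q=P(191.3,.034); movel(p,q,speed=.04)
movel([p[0],p[1],.2],speed=.2)
move_ptp(*L(58,.048,.2))
print(read_time_s(),read_qpos()); meas('a5');
for n in('lever_tip','lever_pivot'):
    for c in ('top',):
        for d in tip_of(c,n)[:1]: print(c,n,ray(c,d['at'],.047),d['confidence'])
q0=None
for a in (58,80,100,125):
    q=inverse_kinematics(*L(a,.026)); print(None if q is None else np.round(q,2))
E
```

```text
16.2667 [-0.14600601  0.27900283  0.26647758  1.86497569 -0.08545776  1.00926246
 -0.40266263]
pointer_tip [384.  275.5] 0.73 [ 0.5251 -0.3701  0.047 ] -77.89 0.1103
pointer_tip [265.  165.7] 0.18 [ 0.7343 -0.1586  0.047 ] 24.04 0.2544
index_mark [383.1 278.9] 0.56 [ 0.5191 -0.3682  0.047 ] -80.83 0.1074
top lever_tip [ 0.52270192 -0.06609545  0.047     ] 0.96
top lever_pivot [ 0.50018413 -0.25881208  0.047     ] 0.29
[-0.13  0.45  0.23  1.99 -0.15  0.72 -0.37]
[-0.12  0.41  0.17  2.04 -0.11  0.69 -0.05]
[-0.09  0.37  0.12  2.1  -0.07  0.67  0.25]
[-0.03  0.33  0.06  2.17 -0.03  0.65  0.65]
```

View pics/a5c.png

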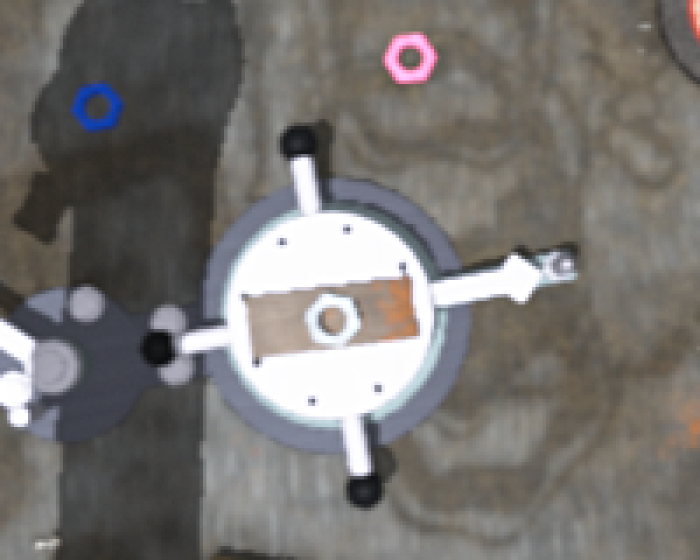

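```bash
python3 - <<'E'
from h import *
g=lambda x,y:(230+(x+.5)/3.5-.5,200+(y+.5)/3.5-.5)
w={n:ray('top',g(*p),z)[:2] for n,p,z in (('B',(298,141),.047),('A',(366,490),.047),('left',(158,348),.047),('tip',(543,270),.052),('posttop',(562,264),.066))}
c=(w['A']+w['B'])/2;print(c)
for a,b in (('A','B'),('left','tip')):
    v=w[b]-w[a];print(a,b,np.degrees(np.arctan2(v[1],v[0])),np.linalg.norm(v))
for n in w: v=w[n]-c;print(n,np.degrees(np.arctan2(v[1],v[0])).round(2),np.linalg.norm(v).round(4))
e=w['posttop']-.012*(w['posttop']-c)/np.linalg.norm(w['posttop']-c)
print(np.linalg.norm(e-w['tip']))
E
```

```text
[ 0.50356938 -0.26232089]
A B 9.49136076160977 0.18184600105735985
left tip -80.22454680439142 0.20151911689013854
B 9.49 0.0909
A -170.51 0.0909
left 99.53 0.0912
tip -80.02 0.1103
posttop -79.6 0.1191
0.0032973236145731983
```

The pointer is at -80.3° and the post at -79.6°, about 1.5 mm at the tip, so that step is done. Next is the lever.

```bash
python3 - <<'E'
from m import *
p,q=L(58,.048); movel(p,q,speed=.15)
f0=np.array(read_ft_force()); print(read_time_s(),f0)
for a,d in [(58,.03)]+[(a,.0255) for a in (66,78,90,102,110,114,116,118,119,120,121,122,123,124,125,126,127,128,129,130)]:
    p,q=L(a,d); movel(p,q,speed=.05 if a<=110 else .02)
    f=np.array(read_ft_force())-f0
    if a>=90:print(round(read_time_s(),2),a,f.round(1))
    if np.linalg.norm(f)>6: break
meas('a6')
E
```

```text
17.6167 [ 0.28126625 -0.26591189  0.70989147]
19.47 90 [-0.4  0.3 -1.1]
19.92 102 [-0.7  0.5 -0.7]
20.27 110 [-1.   0.1 -0.3]
20.67 114 [ 0.7  0.3 -1.1]
20.94 116 [ 0.4  0.6 -1.2]
21.22 118 [1.2 0.5 0.2]
21.47 119 [ 0.2  0.4 -0.5]
21.72 120 [-0.   0.5  0.5]
21.97 121 [1.3 0.5 0. ]
22.22 122 [1.3 0.3 1.2]
22.47 123 [0.2 1.2 0.3]
22.72 124 [ 0.4  0.4 -0.3]
22.97 125 [ 0.4  0.9 -0. ]
23.22 126 [ 1.3  1.4 -0.2]
23.47 127 [ 2.9  2.4 -1.8]
23.72 128 [ 2.8  3.5 -1.7]
23.97 129 [ 4.7  4.5 -2.7]
pointer_tip [384.2 278.7] 0.87 [ 0.5194 -0.3702  0.047 ] -80.84 0.1094
pointer_tip [453.9 253.6] 0.74 [ 0.5607 -0.4965  0.047 ] -75.93 0.2415
index_mark [382.6 277. ] 0.96 [ 0.5225 -0.3675  0.047 ] -78.96 0.1072
index_mark [324.  290.5] 0.43 [ 0.5014 -0.2615  0.047 ] 134.32 0.0009
```

The force rises from 126° on, so the lever is against its stop. I'll back off, lift clear and check.

```bash
python3 - <<'E'
from m import *
p,q=L(129,.036); movel(p,q,speed=.05)
movel([p[0],p[1],.2],speed=.2)
move_ptp([.40,.30,.3],q)
pause(.3)
meas('a7'); im=shot('scene','s7')
a=cv2.imread('pics/a7t.png')[200:360,180:420];b=cv2.imread('pics/s7.png')[220:400,200:440]
cv2.imwrite('pics/m7.png',cv2.resize(np.vstack([a,b]),None,fx=1.7,fy=1.7,interpolation=3))
for n in('lever_tip',):
    for d in tip_of('top',n)[:1]:
        w=ray('top',d['at'],.047);v=w[:2]-V;print(n,d['at'],w,np.degrees(np.arctan2(v[1],v[0])))
print(read_time_s(),read_ft_force())
E
```

```text
pointer_tip [381.7 275. ] 0.78 [ 0.5262 -0.366   0.047 ] -76.9 0.1066
index_mark [387.3 276.4] 0.8 [ 0.5234 -0.3759  0.047 ] -79.36 0.1157
lever_tip [212.5, 327.1] [ 0.4414173  -0.05888543  0.047     ] 123.34551221820628
27.25 [ 0.16133897 -0.2477207  -0.64292508]
```

View pics/m7.png

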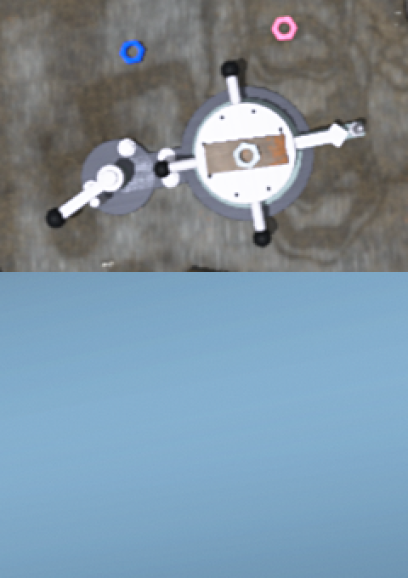

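View pics/a7c.png

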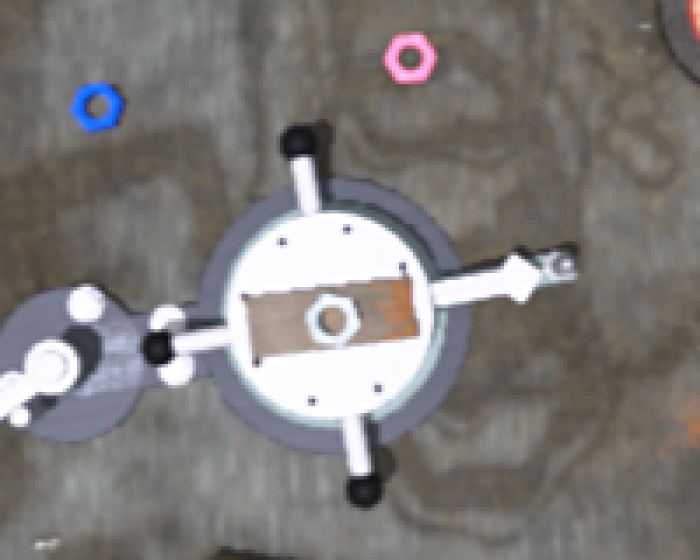

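The pointer is unchanged: balls at crop (298, 141) and (366, 490), tip at (543, 270) opposite the post at (562, 264). The lever ball is at px (212, 327), which is 123°, as expected against the pin. The bar and nut are still centred and the robot is clear.

```bash
python3 -c "
from bench import *
sign_off();print(read_time_s())"
```

```text
the job is handed in; nothing more can be done
the job is handed in; nothing more can be done
```

I pushed one ball-ended spoke about 157° counter-clockwise with the closed fingertip, until the pointer stood opposite the index post. Then I pushed the clamp lever round to its stop pin, backed off and handed the job in at about 27 s. No verdict was reported.

**Last checks, after withdrawing the arm:**
- **Pointer:** it stands at about -80.3° and the post at -79.6°, so the tip is about 1.5 to 3.5 mm off (limit 9 mm). It did not move during the lever push.
- **Lever:** it is at 123°, where I expected it to meet the pin. Force rose only over the last few degrees of the push.
- **Flat bar and nut:** still centred on the plate in the top view.
- **Forces:** the highest reading I took was about 7 N, at the lever's stop.

**Checks that disagreed or failed:**
- **Network readings:** its pointer and index-mark angles scattered by 2 to 3° between pictures, and the last pair differed by 2.5° (about 5 mm). I relied on the ball and tip pixel measurements instead.
- **Scene camera:** the arm blocked its final picture, so the end state was confirmed from the top camera only.
- **Bystanders:** I did not measure the magnet, fitting and chisel again at the end. The gripper never worked near them.

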